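Set the laser shutters of the microscope

ROBOT

A 7-joint arm with a two-finger parallel gripper is mounted at the origin on the work surface. World frame = base frame: x ahead of the robot, y to its left, z up, the work surface at z = 0. Lengths are in m, angles in rad, forces in N, time in s.
With the tool pointing down it reaches from about 0.35 to 0.9 m from the base axis. Payload 7.2 kg.
Tool frame: the origin (TCP) lies midway between the tips of the shut fingers; the grasp point (between the pads) lies behind it (robot.grip_point_offset is the z of the grasp point in the tool frame, in m); z points along the fingers, y is the line along which they close (so a half turn about z gives the same grasp; the last joint's range is limited). The gripper opens to 88 mm and grips with 3 to 60 N. Pads are 20 mm wide; open, the fingers measure 115 mm over their backs; the gripper's body (75 mm by 178 mm) begins 61 mm behind the grasp point.
Start: joints at [-1.278, 0.411, -0.013, 1.596, 0.006, 1.134, -0.082], TCP at [0.221, 0.585, 0.223] pointing down, gripper open.
Joint ranges: [-2.95, 2.95], [-0.29, 1.99], [-1.47, 1.44], [0.14, 2.54], [-1.03, 4.17], [0.13, 1.85], [-2.86, 2.86]. Speed limits (rad/s): [2.39, 2.39, 3.01, 3.01, 3.14, 3.14, 3.14].

INTERFACE

Orientations are given as a rotation vector (axis times angle).
In Python, from plant import robot gives the robot as it stands. The module is installed in compiled form; this text tells all that it offers.
- The arm moves only by the tool arm_command, never from a script. Its argument "motion" is a list of rows, each a list of 6 numbers: the shift along the tool's x, y, z in mm, then the turn, a rotation vector about the tool's x, y, z in rad. A call has 1 to 10 rows; each row is the pose to reach, as a shift and turn from the pose commanded when the call began, along the tool's axes at that moment; what a row does not reach only later rows make up. A row lasts 1/10 s, in which the tool goes at most 50 mm and 8.59 degrees, less where a joint would pass 70% of its speed; a pose out of reach is approached as far as the arm can. A call with a gripper value outside its range is refused whole. "hand" is the finger opening in mm, from 0 to 87.8, set as the call begins (left out, the last holds). The fingers move at their own pace and stop on an object; "newtons" is the grip in N (left out, the last holds). Time passes only in rows, so rows that repeat a pose let the fingers close. It gives the time, the measured TCP pose, the force, the opening and the grip force at its end, in the units of the state.
- robot.get_obs(): the state, without advancing time (a new reading comes with each control period).
- robot.grab_frame(name): name is "scene" or "top" or "wrist"; returns (picture, depth): 480x640x3 uint8, red, green, blue; 480x640 float32, m along the optical axis (not along the pixel's ray), 0 where there is no reading.
- robot.camera_info(name): a dict with "fx", "fy", "cx", "cy" (pixels), "rvec" (rotation vector, rad) and "tvec" (3), from world to camera coordinates, as OpenCV has them. Camera axes: x right, y down, z forward; pixel columns grow to the right and rows downward; lengths in m; the calibration is good to about 2 mm. A picture is of the moment at which its call begins: read the wrist's pose just before it. camera_info takes no time and is no camera call; for the wrist camera it gives the pose at the moment of the call.
- robot.close_job(): hands the job in; it is judged then, once.
The state is a dict: "clock": time; "joint_pos": joint angles; "dq": joint speeds; "joint_torque": joint torques, N m; "eef_pos": TCP position; "ee_rot": TCP orientation; "contact_force": force on the tool from outside, world axes, zero at the start; "wrist_torque": the same for the moment, N m; "gripper_width": opening from 0.0 (shut) to 1.0 (fully open); "finger_force": force on a finger pad.
Only numpy, scipy, OpenCV 4.12 (cv2) and the standard library are available. Lean on these libraries where they do the work, as an engineer would, in place of code of your own. Each camera call takes 0.05 s, during which the arm holds its last target. There are 200 camera calls.

TASK

Move the silver canister with the black lid off the back of the microscope's shutter bank and set it down gently, upright and wholly on the round cork mat; do not drop it or tip it over. Push both red levers fully away from the robot (shut) and pull both blue levers fully towards it (open), with both reds shut before either blue is opened. Do not move the white levers, the bottle, the jar or the yellow slide box.

Things in the scene. Friction and masses are not known exactly. Their poses are not given: they have to be found in the camera images.
- bank: Grey fixed chassis, 200 x 240 x 40 mm high; origin: centre of its underside. x points to its back (away from the robot, turned up to 0.4 rad), y along the lever row. Six black lever modules (76 x 34 x 22 mm high) stand on it in a row, 36 mm pitch, colours in any order; their hinge line is parallel to y at bank x = -30 mm, 65 mm above the table. The deck behind is 40 mm above the table.
- red1 (a joint): Angle of a red lever: 0 = leaning fully to the front (towards the robot, 0.5 rad from upright; shutter open), 0.5 = upright, 1.0 = leaning fully to the back (away from the robot; shutter closed). Stops at 0 and 1; no spring, friction of 0.15 N m (about 2 to 4 N at the handle) keeps it where it is left.
- red1_tip (a point): Top end of that red lever, on its axis, 80 mm from the hinge. The red round handle, 16 mm diameter, takes up the outer 50 mm of the lever; below it is a steel stem of 8 mm diameter. Neighbouring handles are 20 mm apart, surface to surface, when side by side.
- white1 (a joint): Angle of a white lever: 0 = leaning fully to the front (towards the robot, 0.5 rad from upright; shutter open), 0.5 = upright, 1.0 = leaning fully to the back (away from the robot; shutter closed). Stops at 0 and 1; no spring, friction of 0.15 N m (about 2 to 4 N at the handle) keeps it where it is left.
- white1_tip (a point): Top end of that white lever, on its axis, 80 mm from the hinge. The white round handle, 16 mm diameter, takes up the outer 50 mm of the lever; below it is a steel stem of 8 mm diameter. Neighbouring handles are 20 mm apart, surface to surface, when side by side.
- blue1 (a joint): Angle of a blue lever: 0 = leaning fully to the front (towards the robot, 0.5 rad from upright; shutter open), 0.5 = upright, 1.0 = leaning fully to the back (away from the robot; shutter closed). Stops at 0 and 1; no spring, friction of 0.15 N m (about 2 to 4 N at the handle) keeps it where it is left.
- blue1_tip (a point): Top end of that blue lever, on its axis, 80 mm from the hinge. The blue round handle, 16 mm diameter, takes up the outer 50 mm of the lever; below it is a steel stem of 8 mm diameter. Neighbouring handles are 20 mm apart, surface to surface, when side by side.
- red2 (a joint): Angle of a red lever: 0 = leaning fully to the front (towards the robot, 0.5 rad from upright; shutter open), 0.5 = upright, 1.0 = leaning fully to the back (away from the robot; shutter closed). Stops at 0 and 1; no spring, friction of 0.15 N m (about 2 to 4 N at the handle) keeps it where it is left.
- red2_tip (a point): Top end of that red lever, on its axis, 80 mm from the hinge. The red round handle, 16 mm diameter, takes up the outer 50 mm of the lever; below it is a steel stem of 8 mm diameter. Neighbouring handles are 20 mm apart, surface to surface, when side by side.
- white2 (a joint): Angle of a white lever: 0 = leaning fully to the front (towards the robot, 0.5 rad from upright; shutter open), 0.5 = upright, 1.0 = leaning fully to the back (away from the robot; shutter closed). Stops at 0 and 1; no spring, friction of 0.15 N m (about 2 to 4 N at the handle) keeps it where it is left.
- white2_tip (a point): Top end of that white lever, on its axis, 80 mm from the hinge. The white round handle, 16 mm diameter, takes up the outer 50 mm of the lever; below it is a steel stem of 8 mm diameter. Neighbouring handles are 20 mm apart, surface to surface, when side by side.
- blue2 (a joint): Angle of a blue lever: 0 = leaning fully to the front (towards the robot, 0.5 rad from upright; shutter open), 0.5 = upright, 1.0 = leaning fully to the back (away from the robot; shutter closed). Stops at 0 and 1; no spring, friction of 0.15 N m (about 2 to 4 N at the handle) keeps it where it is left.
- blue2_tip (a point): Top end of that blue lever, on its axis, 80 mm from the hinge. The blue round handle, 16 mm diameter, takes up the outer 50 mm of the lever; below it is a steel stem of 8 mm diameter. Neighbouring handles are 20 mm apart, surface to surface, when side by side.
- canister_center (a point): Centre (half-way up) of the objective canister: upright aluminium cylinder with a black lid, 50 mm diameter, 100 mm tall, 0.2 to 0.4 kg, loose, standing on the deck behind the levers, its axis 75 to 82 mm behind the hinge line.
- mat_top (a point): Centre of the top of the round cork mat, 120 mm diameter, 5 mm thick, fixed on the table left or right of the bank.
- bottle_center (a point): Bystander: centre of a white plastic bottle, 60 mm diameter, 150 mm tall, on the other side of the bank from the mat.
- jar_center (a point): Bystander: centre of an amber jar with black lid, 50 mm diameter, 60 mm tall, 115 to 140 mm beyond the mat's centre (away from the robot).
- slidebox_center (a point): Bystander: centre of a yellow slide box, 120 x 85 x 34 mm, lying on the table beyond the bottle.
Mind the look-alikes: they are no part of the job. What is meant by the part that bears canister_center is not orange or turquoise, and is the larger of those in its own colour.

How it is judged:
By the outcome, as a careful person would: the job done as asked, in the order asked, and still so for the second after the job is handed in, with the robot touching nothing.
It also fails if it takes over 64 s, if anything falls off the work surface, if the arm or the gripper's body presses on something with over 40 N, if the wrist force passes 120 N, or if a joint passes its speed limit or range.

## Working session

There is one attempt and no reset: what is moved stays moved. The work goes in short steps, Python scripts to look and compute and a tool call to move; the robot and the scene stay as the last step left them, time stands still between calls to the robot, and variables do not carry over. Pictures are saved under pics/ and viewed, at most 10 in all, crops included, and the job is handed in when it is done.

Besides the shell and the picture viewer there is one more tool, called after "Emit:" as name(argument=value, ...) on one line, values as JSON. arm_command: Moves the arm, as the interface text tells. Its arguments: {"type":"object","properties":{"motion":{"type":"array"},"hand":{"type":"number"},"newtons":{"type":"number"}},"required":["motion"]}

```bash
mkdir -p pics
cat > h.py <<'E'
import numpy as np, cv2
from scipy.spatial.transform import Rotation as R
from plant import robot
def cloud(name):
    ci=robot.camera_info(name); p,d=robot.grab_frame(name)
    v,u=np.mgrid[:480,:640]
    c=np.stack([(u-ci['cx'])/ci['fx']*d,(v-ci['cy'])/ci['fy']*d,d],-1)
    w=(c-np.array(ci['tvec']).ravel())@R.from_rotvec(np.array(ci['rvec']).ravel()).as_matrix()
    w[d==0]=np.nan
    return p,w
def save(n,p): cv2.imwrite(n,p[...,::-1])
E
python3 - <<'E'
from h import *
print(robot.get_obs(), robot.grip_point_offset)
for n in('scene','top'):
    p,w=cloud(n); save(f'pics/{n}.png',p); np.savez(f'{n}.npz',p=p,w=w)
E
```

```text
{'clock': 0.0, 'joint_pos': array([-1.27820692,  0.4119074 , -0.01269371,  1.59701037,  0.00559587,
        1.13430884, -0.08220021]), 'dq': array([-0.00027416, -0.00164975,  0.00016868, -0.00062787, -0.00350578,
       -0.00114807, -0.00042948]), 'joint_torque': array([ 7.47939102e-04, -5.87968147e+01,  6.42043110e-01, -2.91070801e+01,
       -5.38786221e-02,  1.85681909e-02,  1.77870643e-04]), 'eef_pos': array([0.22050632, 0.58428064, 0.22181829]), 'ee_rot': array([-5.63618185e-01, -3.09044619e+00,  2.49621636e-03]), 'contact_force': array([-0.94674596, -0.95931206, -0.23945285]), 'wrist_torque': array([-0.02284005, -0.0143594 , -0.00016119]), 'finger_force': 0.0, 'gripper_width': 1.0004485314331912} -0.0187
```

View pics/scene.png

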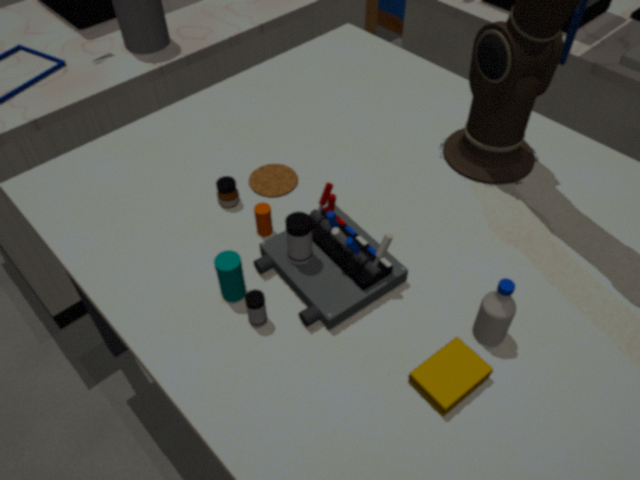

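View pics/top.png

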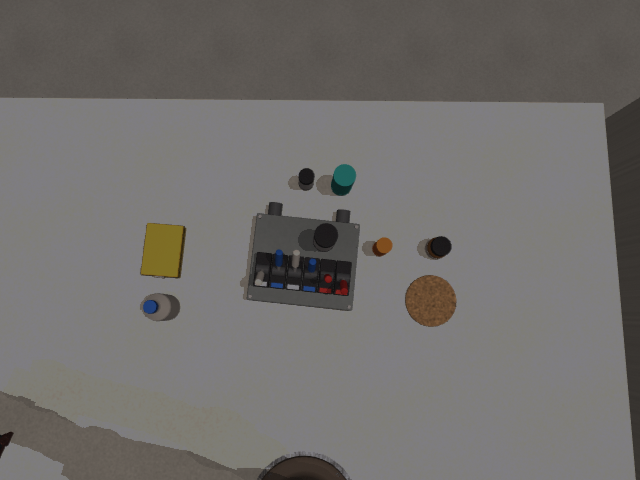

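The canister candidates, as scene / top pixels:
- The silver one on the deck: (299,237) / (325,237).
- A small silver one on the table: (257,308) / (306,180).
- Amber jar: (228,192) / (438,247).
- Orange: (264,219) / (383,246).
- Turquoise: (231,276) / (343,180).

I choose the deck one, as it is silver and the larger of its colour. In the top view the levers run, left to right, W B W B R R at (261,275), (279,262), (296,262), (312,268), (327,285), (343,288). The mat is at (430,300).

Run:
```python
from h import *
T=np.load('top.npz');S=np.load('scene.npz')
for nm,D in(('top',T),('scene',S)):
    p,w=D['p'],D['w']; hsv=cv2.cvtColor(p,cv2.COLOR_RGB2HSV); H,s,V=hsv[...,0],hsv[...,1],hsv[...,2]
    x,y,z=w[...,0],w[...,1],w[...,2]
    reg=(z>0.07)&(z<0.2)&(x>.3)&(x<.8)&(abs(y)<.2)
    def blobs(m,k):
        n,l,st,c=cv2.connectedComponentsWithStats(m.astype(np.uint8))
        for i in range(1,n):
            if st[i,4]>8:
                q=w[l==i]; print(nm,k,st[i,4],c[i].round(),np.nanmedian(q,0).round(4),'max',np.nanmax(q,0).round(3),'min',np.nanmin(q,0).round(3))
    blobs(reg&(s>120)&((H<8)|(H>172)),'red'); blobs(reg&(s>120)&(H>100)&(H<130),'blue'); blobs(reg&(s<50)&(V>110),'white')
    blobs((H>5)&(H<20)&(s>80)&(z<.02)&(z>-.01)&(abs(y)<.6)&(x>.2),'mat')
    blobs((z>.12)&(z<.16)&(x>.3)&(x<.9)&(abs(y)<.25),'tall')
    blobs((z>.03)&(z<.05)&(x>.3)&(x<.9)&(abs(y)<.25),'deck')
    m=(z>.033)&(z<.047)&(s<60)&(V<140)&(abs(y)<.2)&(x>.3)
    q=w[m][:,:2].astype(np.float32); print(cv2.minAreaRect(q))
    print(w[300,430],w[237,325])
u=cv2.resize(T['p'][195:315,235:375],None,fx=5,fy=5,interpolation=cv2.INTER_CUBIC); save('pics/c1.png',u)
```

```text
top red 59 [327. 278.] [ 0.5    -0.0461  0.1437] max [ 0.511 -0.04   0.15 ] min [ 0.492 -0.054  0.073]
top red 98 [343. 287.] [ 0.4821 -0.0814  0.133 ] max [ 0.5   -0.074  0.144] min [ 0.467 -0.09   0.081]
top blue 117 [279. 258.] [0.5435 0.0553 0.1264] max [0.56  0.064 0.142] min [0.529 0.048 0.099]
top blue 93 [312. 265.] [ 0.5276 -0.0147  0.1379] max [ 0.542 -0.007  0.146] min [ 0.516 -0.023  0.1  ]
top white 29 [296. 252.] [0.5551 0.0187 0.1361] max [0.56  0.025 0.141] min [0.549 0.012 0.129]
top white 33 [258. 282.] [0.4921 0.0975 0.1378] max [0.498 0.104 0.145] min [0.488 0.091 0.134]
top mat 24 [374. 250.] [ 0.5732 -0.1636  0.0115] max [ 0.595 -0.16   0.02 ] min [ 0.562 -0.18  -0.001]
top mat 2032 [430. 300.] [ 0.4581 -0.2951  0.0058] max [ 0.517 -0.236  0.015] min [ 0.398 -0.355 -0.003]
top tall 467 [325. 235.] [ 0.5907 -0.0428  0.1412] max [ 0.617 -0.019  0.149] min [ 0.566 -0.068  0.122]
top tall 75 [279. 255.] [0.5492 0.0545 0.1348] max [0.562 0.063 0.142] min [0.539 0.048 0.12 ]
top tall 74 [296. 255.] [0.5489 0.0187 0.1338] max [0.56  0.027 0.141] min [0.538 0.012 0.121]
[... 2442 characters left out ...]
[356. 228.] [ 0.4539 -0.0202  0.0397] max [0.471 0.053 0.044] min [ 0.436 -0.103  0.034]
scene deck 106 [263. 222.] [ 0.5895 -0.1659  0.0407] max [ 0.6   -0.159  0.05 ] min [ 0.566 -0.188  0.03 ]
scene deck 5060 [323. 278.] [0.6068 0.0436 0.0396] max [0.687 0.13  0.05 ] min [ 0.453 -0.128  0.03 ]
scene deck 160 [232. 288.] [ 0.7453 -0.0697  0.0403] max [ 0.758 -0.063  0.05 ] min [ 0.713 -0.099  0.03 ]
scene deck 117 [256. 313.] [0.7481 0.0092 0.0395] max [0.756 0.015 0.05 ] min [ 0.725 -0.012  0.03 ]
((0.6027471423149109, -0.03418867290019989), (0.30161601305007935, 0.3200345039367676), 83.90821075439453)
[ 4.60429752e-01  1.92415252e-01 -3.30210809e-04] [ 0.53312292 -0.03267007  0.0602698 ]
```

View pics/c1.png

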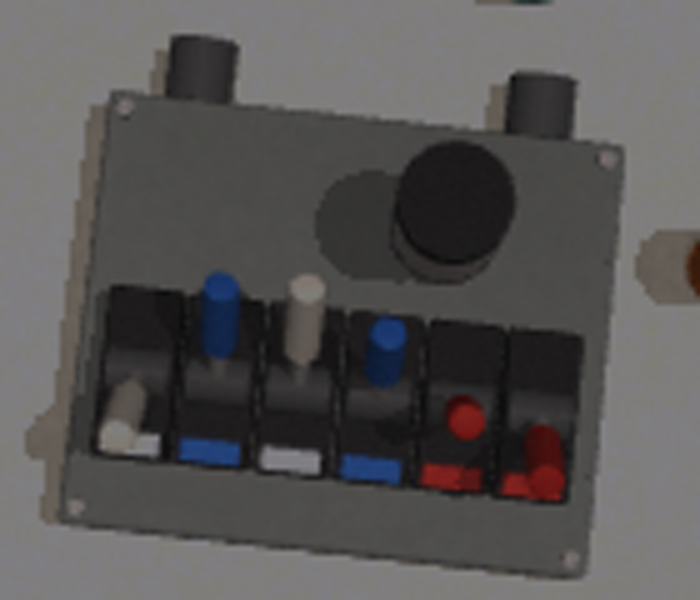

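The crop confirms the choice: a silver body with a large black lid at crop (455,205), standing behind the red1/blue2 levers. Levers left to right are W (front), B (back), W (back), B (mostly back), R (near upright) and R (front). The back edge of the deck gives a bank yaw of about -0.113 rad.

```bash
cat >> h.py <<'E'
YAW=-0.113; C,Sn=np.cos(YAW),np.sin(YAW)
HINGE=.5128
def uv(u,v,z): return np.array([u*C-v*Sn,u*Sn+v*C,z])   # bank-aligned axes, world origin
GOAL=np.array([[-C,-Sn,0],[-Sn,C,0],[0,0,-1]]).T   # cols: tool x=-u, y=v, z=down
GOAL=np.column_stack([[-C,-Sn,0],[-Sn,C,0],[0,0,-1]])
def rel(p):
    o=robot.get_obs(); Rt=R.from_rotvec(o['ee_rot']).as_matrix()
    print('shift mm',(Rt.T@(p-o['eef_pos'])*1e3).round(1),'turn',R.from_matrix(Rt.T@GOAL).as_rotvec().round(3),'t',round(o['clock'],2))
E
python3 - <<'E'
from h import *
rel(np.array([.5915,-.0435,.26])); print(C*.5915+Sn*-.0435, -Sn*.5915+C*-.0435)
E
```

```text
shift mm [-568.7 -456.5  -37.4] turn [-0.001 -0.    -0.248] t 0.1
0.5926326306516407 0.023474775545592602
```

Emit:
arm_command(motion=[[-20,-16,-15,0,0,-0.02],[-60,-48,-37,0,0,-0.04],[-108,-87,-37,0,0,-0.06],[-150,-120,-37,0,0,-0.08],[-192,-154,-37,0,0,-0.1],[-234,-188,-37,0,0,-0.12],[-276,-222,-37,0,0,-0.14],[-318,-255,-37,0,0,-0.16],[-350,-281,-37,0,0,-0.18],[-375,-301,-37,0,0,-0.2]], hand=87)

```text
clock: 1.1
eef_pos: [0.461, 0.1768, 0.2597]
ee_rot: [-0.251, -3.132, -0.0]
contact_force: [0.4, 0.9, -0.2]
gripper_width: 0.993
finger_force: 0.0
```

```bash
python3 -c "
from h import *
rel(np.array([.5915,-.0435,.26]))"
```

```text
shift mm [-163.9 -196.7   -0.4] turn [ 0.    -0.    -0.047] t 1.1
```

Emit:
arm_command(motion=[[-25,-30,0,0,0,-0.01],[-50,-60,0,0,0,-0.02],[-75,-90,0,0,0,-0.03],[-100,-120,0,0,0,-0.04],[-125,-150,0,0,0,-0.047],[-148,-178,0,0,0,-0.047],[-160,-192,0,0,0,-0.047],[-164,-197,0,0,0,-0.047],[-164,-197,0,0,0,-0.047],[-164,-197,0,0,0,-0.047]])

```text
clock: 2.1
eef_pos: [0.5904, -0.0405, 0.2594]
ee_rot: [-0.176, -3.136, -0.001]
contact_force: [-1.4, 1.6, -0.8]
gripper_width: 0.99
finger_force: 0.0
```

Run:
```python
from h import *
p,w=cloud('wrist'); save('pics/w1.png',p); np.savez('w1.npz',p=p,w=w)
z=w[...,2]; x=w[...,0]; y=w[...,1]
for lo,hi in((.128,.15),(.06,.12)):
    m=(z>lo)&(z<hi)&(abs(x-.59)<.035)&(abs(y+.043)<.035)
    q=w[m]; print(len(q), np.nanmin(q,0).round(4),np.nanmax(q,0).round(4),np.nanmean(q,0).round(4))
rel(np.array([.5915,-.0435,.086]))
```

```text
3087 [ 0.5656 -0.0699  0.128 ] [ 0.6161 -0.0196  0.143 ] [ 0.5897 -0.0444  0.1401]
415 [ 0.566  -0.0649  0.0602] [ 0.5891 -0.0198  0.1197] [ 0.5699 -0.0414  0.0915]
shift mm [ -1.6  -3.2 173.5] turn [ 0.001 -0.001  0.001] t 2.15
```

View pics/w1.png

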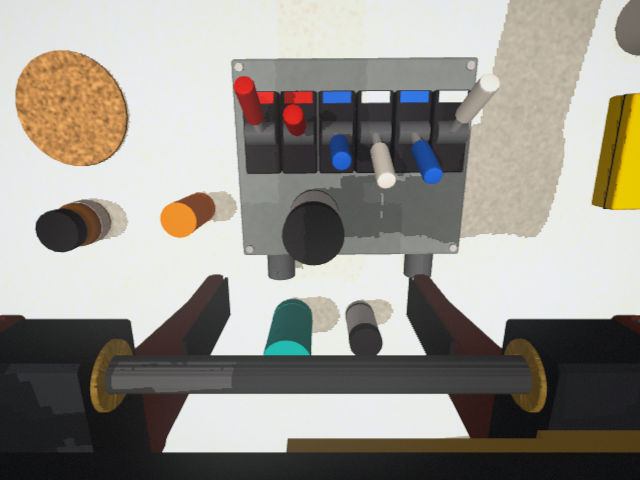

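The wrist view shows the canister lid at (313,230), with the bank edges parallel to the image axis, so the yaw is right. I'll descend around it.

Emit:
arm_command(motion=[[-1,-4,15,0,0,0],[-1,-4,40,0,0,0],[-1,-4,65,0,0,0],[-1,-4,90,0,0,0],[-1,-4,112,0,0,0],[-1,-4,132,0,0,0],[-1,-4,150,0,0,0],[-1,-4,164,0,0,0],[-1,-4,172,0,0,0],[-1,-4,172,0,0,0]])

```text
clock: 3.15
eef_pos: [0.5908, -0.0454, 0.0869]
ee_rot: [-0.177, -3.135, -0.0]
contact_force: [-0.6, -0.4, -0.5]
gripper_width: 0.989
finger_force: 0.0
```

Emit:
arm_command(motion=[[0,0,0,0,0,0],[0,0,0,0,0,0],[0,0,0,0,0,0],[0,0,0,0,0,0],[0,0,0,0,0,0],[0,0,0,0,0,0],[0,0,0,0,0,0],[0,0,0,0,0,0]], hand=40, newtons=25)

```text
clock: 3.95
eef_pos: [0.5916, -0.0458, 0.0879]
ee_rot: [0.178, 3.136, 0.0]
contact_force: [-0.3, -0.3, 3.5]
gripper_width: 0.568
finger_force: 25.0
```

Emit:
arm_command(motion=[[0,0,-3,0,0,0],[0,0,-10,0,0,0],[0,0,-22,0,0,0],[0,0,-38,0,0,0],[0,0,-56,0,0,0],[0,0,-74,0,0,0],[0,0,-92,0,0,0],[0,0,-104,0,0,0],[0,0,-110,0,0,0],[0,0,-110,0,0,0]])

```text
clock: 4.95
eef_pos: [0.5917, -0.046, 0.1985]
ee_rot: [0.179, 3.135, 0.0]
contact_force: [0.1, 1.1, -2.8]
gripper_width: 0.566
finger_force: 25.0
```

```bash
python3 -c "
from h import *
rel(np.array([.459,-.2945,.197]))
w=np.load('w1.npz')['w']; p=np.load('w1.npz')['p']
hsv=cv2.cvtColor(p,cv2.COLOR_RGB2HSV);m=(hsv[...,0]>5)&(hsv[...,0]<20)&(hsv[...,1]>80)&(w[...,2]<.02)&(w[...,1]<-.23)
q=w[m];print(np.nanmin(q,0),np.nanmax(q,0),np.nanmedian(q,0))"
```

```text
shift mm [ 103.6 -261.9    1.2] turn [ 0.     0.001 -0.001] t 4.95
[ 0.39784692 -0.35518294 -0.00043971] [ 0.58415333 -0.23625046  0.00827255] [ 0.45505365 -0.29486754  0.00476823]
```

Emit:
arm_command(motion=[[5,-12,0,0,0,0],[15,-37,0,0,0,0],[27,-68,0,0,0,0],[40,-100,0,0,0,0],[53,-133,0,0,0,0],[66,-166,0,0,0,0],[79,-198,0,0,0,0],[91,-229,0,0,0,0],[100,-252,0,0,0,0],[104,-262,0,0,0,0]])

```text
clock: 5.95
eef_pos: [0.4554, -0.2974, 0.197]
ee_rot: [-0.185, -3.134, 0.001]
contact_force: [0.5, -0.2, -2.4]
gripper_width: 0.567
finger_force: 25.0
```

Emit:
arm_command(motion=[[0,0,5,0,0,0],[0,0,20,0,0,0],[0,0,40,0,0,0],[0,0,60,0,0,0],[0,0,80,0,0,0],[0,0,100,0,0,0],[0,0,118,0,0,0],[0,0,130,0,0,0],[0,0,136,0,0,0],[0,0,138,0,0,0]])

```text
clock: 6.95
eef_pos: [0.4584, -0.2938, 0.059]
ee_rot: [-0.177, -3.136, -0.001]
contact_force: [0.0, 0.6, -2.1]
gripper_width: 0.567
finger_force: 25.0
```

Emit:
arm_command(motion=[[0,0,1,0,0,0],[0,0,2,0,0,0],[0,0,3,0,0,0],[0,0,4,0,0,0],[0,0,4,0,0,0]])

```text
clock: 7.45
eef_pos: [0.4584, -0.2945, 0.0558]
ee_rot: [0.179, 3.136, 0.0]
contact_force: [-0.1, -0.0, -2.5]
gripper_width: 0.564
finger_force: 25.0
```

Emit:
arm_command(motion=[[0,0,1,0,0,0],[0,0,2,0,0,0],[0,0,2,0,0,0],[0,0,2,0,0,0]])

```text
clock: 7.85
eef_pos: [0.4583, -0.2945, 0.0536]
ee_rot: [-0.179, -3.136, -0.0]
contact_force: [0.5, 0.5, -2.4]
gripper_width: 0.563
finger_force: 25.0
```

Emit:
arm_command(motion=[[0,0,0.7,0,0,0],[0,0,1.4,0,0,0],[0,0,1.4,0,0,0],[0,0,1.4,0,0,0]])

```text
clock: 8.25
eef_pos: [0.4584, -0.2946, 0.0529]
ee_rot: [0.179, 3.136, 0.0]
contact_force: [-1.9, 1.8, 6.6]
gripper_width: 0.563
finger_force: 25.0
```

It's in contact with the mat. I'll release, wait, and then rise.

Emit:
arm_command(motion=[[0,0,0,0,0,0],[0,0,0,0,0,0],[0,0,0,0,0,0]], hand=56)

```text
clock: 8.55
eef_pos: [0.4584, -0.2946, 0.0523]
ee_rot: [0.179, 3.136, -0.0]
contact_force: [-0.3, 0.0, -0.1]
gripper_width: 0.635
finger_force: 0.0
```

Emit:
arm_command(motion=[[0,0,0,0,0,0],[0,0,0,0,0,0],[0,0,0,0,0,0],[0,0,0,0,0,0],[0,0,0,0,0,0]], hand=85)

```text
clock: 9.05
eef_pos: [0.4583, -0.2945, 0.0522]
ee_rot: [-0.179, -3.136, -0.0]
contact_force: [0.8, 0.6, 0.0]
gripper_width: 0.967
finger_force: 0.0
```

Emit:
arm_command(motion=[[0,0,-5,0,0,0],[0,0,-20,0,0,0],[0,0,-40,0,0,0],[0,0,-60,0,0,0],[0,0,-80,0,0,0],[0,0,-100,0,0,0],[0,0,-120,0,0,0],[0,0,-140,0,0,0],[0,0,-147,0,0,0],[0,0,-147,0,0,0]])

```text
clock: 10.05
eef_pos: [0.4587, -0.2948, 0.2002]
ee_rot: [0.178, 3.135, -0.001]
contact_force: [-0.5, 0.6, -0.1]
gripper_width: 0.967
finger_force: 0.0
```

Run:
```python
from h import *
p,w=cloud('scene'); save('pics/s2.png',cv2.resize(p[140:300,180:420],None,fx=3,fy=3))
m=(w[...,2]>.09)&(w[...,2]<.115)&(w[...,1]<-.24)&(w[...,1]>-.35)&(abs(w[...,0]-.458)<.05)
print(m.sum(),np.nanmedian(w[m],0))
# lever geometry from the wrist view
D=np.load('w1.npz');p,w=D['p'],D['w'];z=w[...,2]
U=C*w[...,0]+Sn*w[...,1];V=-Sn*w[...,0]+C*w[...,1]
for i,n in enumerate(['W1','B1','W2','B2','R1','R2']):
    v0=.1525-.036*i
    m=(z>.105)&(z<.16)&(abs(V-v0)<.014)&(U>.44)&(U<.565)
    print(n,m.sum(),'U',np.nanmin(U[m]).round(4),np.nanmax(U[m]).round(4),'V',(np.nanmin(V[m])/2+np.nanmax(V[m])/2).round(4),'z',np.nanmax(z[m]).round(3))
m=(z>.036)&(z<.046)&(abs(w[...,1])<.2); print(np.nanpercentile(U[m],[1,99]),np.nanpercentile(V[m],[1,99]))
rel(uv(HINGE-.068,-.009,.20))
```

```text
348 [ 0.46372572 -0.28857967  0.10427039]
W1 945 U 0.4708 0.5007 V 0.151 z 0.142
B1 743 U 0.5216 0.5511 V 0.1156 z 0.14
W2 708 U 0.524 0.5547 V 0.0799 z 0.14
B2 573 U 0.5151 0.5398 V 0.0436 z 0.144
R1 534 U 0.4929 0.5135 V 0.008 z 0.147
R2 826 U 0.4729 0.5024 V -0.0281 z 0.141
[0.44302089 0.71288788] [-0.05672427  0.17938749]
shift mm [ 43.9 231.8  -0.8] turn [ 0.     0.    -0.001] t 10.1
```

View pics/s2.png

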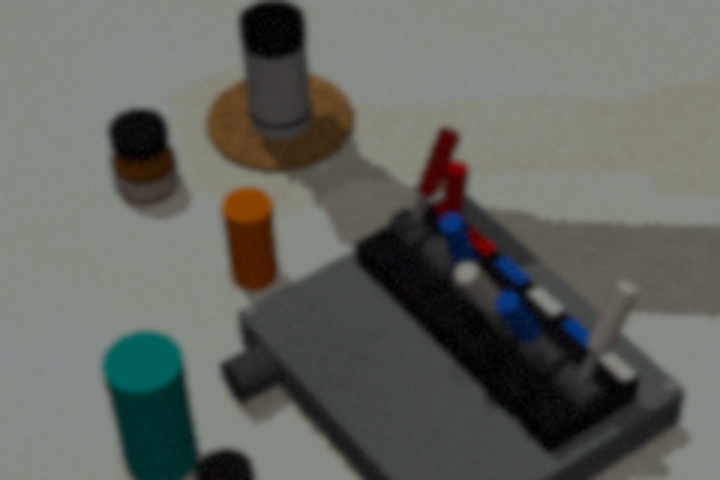

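The canister stands upright at the middle of the mat. Next, set the fingers to a 23 mm gap so that one is in front of each red lever.

Emit:
arm_command(motion=[[4,20,0,0,0,0],[10,50,0,0,0,0],[17,88,0,0,0,0],[24,126,0,0,0,0],[31,164,0,0,0,0],[38,198,0,0,0,0],[42,220,0,0,0,0],[44,231,0,0,0,0],[44,231,0,0,0,0],[44,231,0,0,0,0]], hand=23)

```text
clock: 11.1
eef_pos: [0.4407, -0.061, 0.1989]
ee_rot: [-0.18, -3.136, 0.001]
contact_force: [-0.6, -0.4, 0.1]
gripper_width: 0.261
finger_force: 0.0
```

Run:
```python
from h import *
print(robot.get_obs()['gripper_width']*88)
p,w=cloud('wrist'); save('pics/w2.png',p)
rel(uv(HINGE-.068,-.010,.108))
```

```text
22.940857934071186
shift mm [ 0.1  1.3 91. ] turn [-0.001 -0.    -0.002] t 11.15
```

View pics/w2.png

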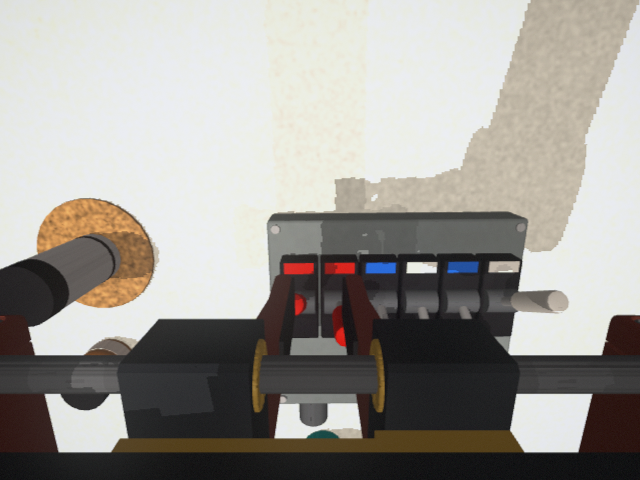

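The fingers line up in front of the two red levers. Descend, then push.

Emit:
arm_command(motion=[[0,1,10,0,0,0],[0,1,30,0,0,0],[0,1,50,0,0,0],[0,1,70,0,0,0],[0,1,84,0,0,0],[0,1,91,0,0,0],[0,1,91,0,0,0]])

```text
clock: 11.85
eef_pos: [0.4402, -0.0597, 0.1072]
ee_rot: [-0.18, -3.134, 0.001]
contact_force: [-0.4, -0.2, 0.8]
gripper_width: 0.267
finger_force: 0.0
```

Emit:
arm_command(motion=[[-7,0,0,0,0,0],[-14,0,0,0,0,0],[-21,0,0,0,0,0],[-28,0,0,0,0,0],[-35,0,0,0,0,0],[-42,0,0,0,0,0],[-49,0,0,0,0,0],[-56,0,0,0,0,0],[-63,0,0,0,0,0],[-69,0,0,0,0,0]])

```text
clock: 12.85
eef_pos: [0.5081, -0.0665, 0.1075]
ee_rot: [-0.178, -3.132, -0.001]
contact_force: [-6.5, 2.2, -0.2]
gripper_width: 0.26
finger_force: 3.4
```

Emit:
arm_command(motion=[[-2,0,0,0,0,0],[-4,0,0,0,0,0],[-6,0,0,0,0,0],[-8,0,0,0,0,0],[-8,0,0,0,0,0]])

```text
clock: 13.35
eef_pos: [0.5122, -0.0669, 0.1066]
ee_rot: [-0.177, -3.125, -0.002]
contact_force: [-16.6, 2.4, 7.2]
gripper_width: 0.259
finger_force: 9.4
```

Emit:
arm_command(motion=[[-2,0,0,0,0,0],[-4,0,0,0,0,0],[-5,0,0,0,0,0],[-5,0,0,0,0,0]])

```text
clock: 13.75
eef_pos: [0.5127, -0.067, 0.1063]
ee_rot: [-0.177, -3.116, -0.003]
contact_force: [-32.0, 3.6, 20.4]
gripper_width: 0.262
finger_force: 18.9
```

Emit:
arm_command(motion=[[10,0,0,0,0,0],[25,0,0,0,0,0],[40,0,0,0,0,0],[60,0,0,0,0,0],[75,0,-15,0,0,0],[85,0,-35,0,0,0],[85,0,-55,0,0,0],[85,0,-75,0,0,0],[85,0,-88,0,0,0],[85,0,-90,0,0,0]])

```text
clock: 14.75
eef_pos: [0.4401, -0.0587, 0.2]
ee_rot: [0.178, 3.132, 0.001]
contact_force: [0.3, -0.9, -0.3]
gripper_width: 0.261
finger_force: 0.0
```

```bash
cat >> h.py <<'E'
def levers(w):
    z=w[...,2];U=C*w[...,0]+Sn*w[...,1];V=-Sn*w[...,0]+C*w[...,1]
    for i,n in enumerate(['W1','B1','W2','B2','R1','R2']):
        m=(z>.12)&(z<.15)&(abs(V-(.1515-.036*i))<.012)&(U>.44)&(U<.58)
        if m.any(): print(n,m.sum(),'U-h',((np.nanpercentile(U[m],[2,50,98])-HINGE)*1e3).round(1))
E
python3 - <<'E'
from h import *
for n in('scene','top'):
    p,w=cloud(n); levers(w)
save('pics/s3.png',cv2.resize(p[195:315,235:375],None,fx=5,fy=5,interpolation=cv2.INTER_CUBIC))
levers(np.load('top.npz')['w'])
rel(uv(HINGE+.07,.0797,.2))
E
```

```text
W1 106 U-h [-38.4 -26.  -18. ]
B1 88 U-h [21.2 32.5 39.8]
W2 80 U-h [25.  36.1 43.3]
B2 93 U-h [13.1 22.  28. ]
R1 74 U-h [25.1 36.7 44.6]
R2 78 U-h [25.7 37.6 45.1]
W1 65 U-h [-41.  -31.  -19.9]
B1 75 U-h [17.1 27.4 38.3]
W2 72 U-h [20.8 30.2 41.2]
B2 66 U-h [ 8.  16.6 26. ]
R1 75 U-h [20.8 31.6 43.3]
R2 74 U-h [21.4 31.8 43.2]
W1 68 U-h [-41.  -30.9 -19.5]
B1 75 U-h [17.2 26.7 38.2]
W2 74 U-h [20.7 30.3 41.4]
B2 95 U-h [ 8.1 20.5 66.7]
R1 90 U-h [-18.8  -6.2  66.1]
R2 65 U-h [-39.1 -28.8 -17.9]
shift mm [-140.1   88.6   -1.3] turn [ 0.     0.002 -0.001] t 14.85
```

View pics/s3.png

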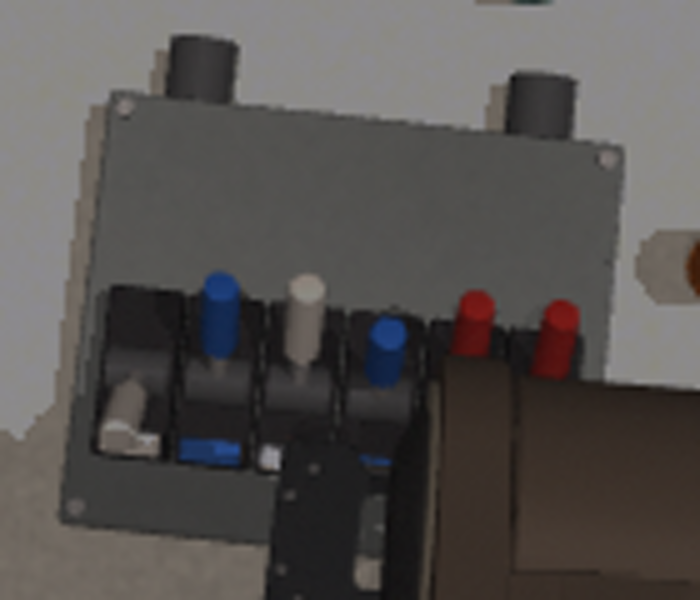

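Both reds are at the back stop, at crop (476,310) and (560,315). The whites are unchanged. Now the blues: a 58.5 mm gap puts one finger behind each, straddling the middle white lever.

Emit:
arm_command(motion=[[-8,5,0,0,0,0],[-25,16,0,0,0,0],[-50,32,0,0,0,0],[-75,48,0,0,0,0],[-100,63,0,0,0,0],[-120,76,0,0,0,0],[-135,86,0,0,0,0],[-140,89,0,0,0,0],[-140,89,0,0,0,0],[-140,89,0,0,0,0]], hand=58.5)

```text
clock: 15.85
eef_pos: [0.5864, 0.0133, 0.1976]
ee_rot: [-0.18, -3.135, 0.001]
contact_force: [0.3, 0.1, 0.3]
gripper_width: 0.665
finger_force: 0.0
```

Run:
```python
from h import *
print(robot.get_obs()['gripper_width']*88)
p,w=cloud('wrist'); save('pics/w3.png',p)
rel(uv(HINGE+.07,.0797,.108))
```

```text
58.546912929271755
shift mm [-1.7  0.5 89.9] turn [-0.    -0.001 -0.002] t 15.9
```

View pics/w3.png

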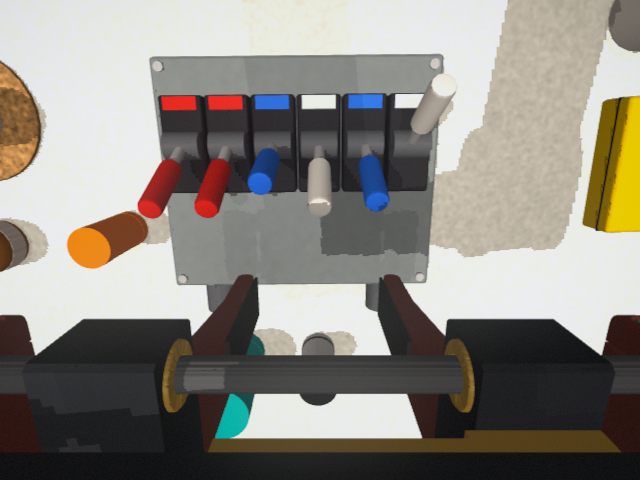

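The fingers are symmetric about the middle white lever at (319,200), with the blues at (263,180) and (375,195). Descend and pull.

Emit:
arm_command(motion=[[-1,0,10,0,0,0],[-2,0,30,0,0,0],[-2,0,50,0,0,0],[-2,0,70,0,0,0],[-2,0,83,0,0,0],[-2,0,90,0,0,0],[-2,0,90,0,0,0]])

```text
clock: 16.6
eef_pos: [0.5886, 0.0135, 0.1075]
ee_rot: [-0.179, -3.135, 0.0]
contact_force: [-0.1, 0.3, 0.6]
gripper_width: 0.669
finger_force: 0.0
```

Emit:
arm_command(motion=[[7,0,0,0,0,0],[14,0,0,0,0,0],[21,0,0,0,0,0],[28,0,0,0,0,0],[35,0,0,0,0,0],[42,0,0,0,0,0],[49,0,0,0,0,0],[56,0,0,0,0,0],[63,0,0,0,0,0],[70,0,0,0,0,0]])

```text
clock: 17.6
eef_pos: [0.522, 0.0214, 0.1098]
ee_rot: [0.178, 3.13, 0.001]
contact_force: [7.0, -1.6, 2.4]
gripper_width: 0.667
finger_force: 3.8
```

Emit:
arm_command(motion=[[2,0,0,0,0,0],[4,0,0,0,0,0],[6,0,0,0,0,0],[8,0,0,0,0,0],[10,0,0,0,0,0],[10,0,0,0,0,0]])

```text
clock: 18.2
eef_pos: [0.5125, 0.0227, 0.1095]
ee_rot: [0.178, 3.13, 0.001]
contact_force: [9.3, -0.8, -0.9]
gripper_width: 0.666
finger_force: 4.2
```

Emit:
arm_command(motion=[[2,0,0,0,0,0],[4,0,0,0,0,0],[5,0,0,0,0,0],[5,0,0,0,0,0]])

```text
clock: 18.6
eef_pos: [0.5115, 0.0233, 0.1107]
ee_rot: [0.177, 3.122, 0.002]
contact_force: [17.6, -1.7, -1.5]
gripper_width: 0.662
finger_force: 7.7
```

Emit:
arm_command(motion=[[2,0,0,0,0,0],[4,0,0,0,0,0],[5,0,0,0,0,0],[5,0,0,0,0,0]])

```text
clock: 19.0
eef_pos: [0.5104, 0.0239, 0.1121]
ee_rot: [0.177, 3.114, 0.003]
contact_force: [25.8, -2.1, -2.3]
gripper_width: 0.667
finger_force: 11.2
```

Emit:
arm_command(motion=[[-10,0,0,0,0,0],[-25,0,0,0,0,0],[-40,0,0,0,0,0],[-60,0,0,0,0,0],[-80,0,-10,0,0,0],[-95,0,-30,0,0,0],[-105,0,-55,0,0,0],[-110,0,-80,0,0,0],[-110,0,-105,0,0,0],[-110,0,-120,0,0,0]])

```text
clock: 20.0
eef_pos: [0.6083, 0.0114, 0.2296]
ee_rot: [-0.179, -3.136, -0.0]
contact_force: [1.0, 0.4, -0.1]
gripper_width: 0.665
finger_force: 0.0
```

Run:
```python
from h import *
for n in('top','scene','wrist'):
    p,w=cloud(n); print(n); levers(w); save(f'pics/{n}4.png',p)
```

```text
top
W1 21 U-h [-39.3 -31.5 -23. ]
R2 71 U-h [21.6 31.9 43.1]
scene
W1 108 U-h [-38.  -26.1 -18.4]
B1 90 U-h [-40.9 -30.5 -23.2]
W2 85 U-h [25.9 36.1 43.3]
B2 87 U-h [-41.1 -29.7 -21.9]
R1 48 U-h [32.8 39.1 45. ]
R2 74 U-h [25.4 37.2 43.9]
wrist
W1 881 U-h [-40.5 -29.7 -20.2]
B1 841 U-h [-44.4 -33.2 -23.7]
W2 627 U-h [20.4 30.8 40.9]
B2 826 U-h [-43.8 -32.8 -23.5]
R1 650 U-h [21.8 31.8 42.3]
R2 685 U-h [21.8 32.2 42.3]
```

View pics/wrist4.png

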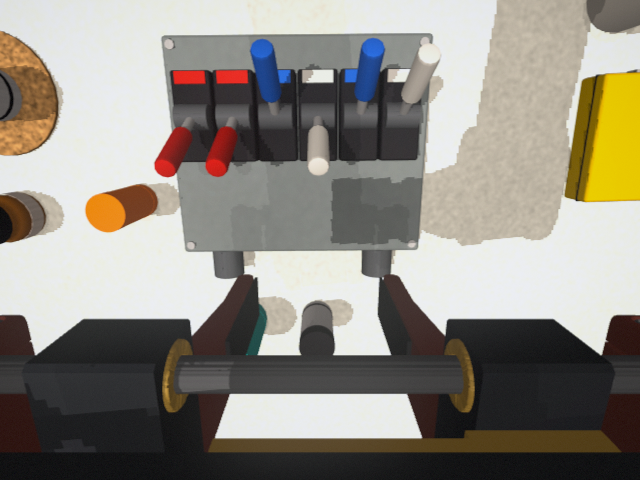

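Blues are at the front stop, at (263,50) and (371,50). Reds are at the back stop, at (166,165) and (216,165). The whites have not moved and the arm is clear. Hand in.

```bash
python3 -c "
from plant import robot
print(robot.close_job())"
```

```text
the job is handed in; nothing more can be done
None
```

The job is handed in at about 20 s of the 64 s: the canister stands upright at the middle of the cork mat, both reds were shut before both blues were opened, and the white levers stayed put; I never steered near the bottle, jar or slide box, but did not measure them afterwards.

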